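# Gauge the strip-track gap with a taper feeler

## Robot

A 6-joint arm with a two-finger parallel gripper is mounted at the origin on a cart in front of the work surface, level with it; the furniture and walls round the work are solid. World frame = base frame: x ahead of the robot, y to its left, z up, the work surface at z = 0. Lengths are in m, angles in rad, forces in N, time in s.
With the tool pointing down it reaches from about 0.325 to 0.9 m from the base axis. Payload 6.1 kg.
Tool frame: the origin (TCP) lies on the centre line of the jaws, within the pads' length; the fingertips stand r.nose_length ahead of it and the grasp point (between the pads) lies 5 mm behind it (r.nose_length is the distance from the TCP to the fingertips, in m); z points along the fingers, x is the direction in which the jaws open and shut, and the axes are right-handed (so a half turn about z gives the same grasp; the last joint's range is limited). The gripper opens to 87 mm and grips with 3 to 60 N. Pads are 19 mm wide; open, the fingers measure 117 mm over their backs; the gripper's body (75 mm by 190 mm) begins 51 mm behind the grasp point.
Start: joints at [-1.34, 0.22, 1.526, -0, 1.395, -0.126], TCP at [0.218, -0.586, 0.237] pointing down, gripper open.
Joint ranges: [-2.98, 2.98], [-0.91, 2.08], [0.09, 2.57], [-1.24, 4.39], [0.2, 2.65], [-2.68, 2.68]. Speed limits (rad/s): [2.57, 2.57, 3.01, 3.14, 3.14, 3.14].

## Interface

Orientations are given as a unit quaternion [x, y, z, w].
In Python, from bench import observe, eyes, ticket, r gives the robot as it stands.
- The arm moves only by the tool carry_out, never from a script. Its arguments are lists of equal length, an entry for each row: "slide": the shift along the tool's x, y, z in m, a list of three; "rotation": the turn, a rotation vector about the tool's x, y, z in rad, a list of three. A call has 1 to 8 rows; each row shifts and turns the commanded pose from where the row before left it, along the tool's axes as they then stand; what a row does not reach is not made up. A row lasts 1/10 s, in which the tool goes at most 50 mm and 8.59 degrees, less where a joint would pass 70% of its speed; a pose out of reach is approached as far as the arm can. A call is refused whole if a number of a shift passes 0.05 or a number of a turn 0.15, either way. A call with a gripper value outside its range is refused whole. "fingers" is the closure, from 0 (fully open) to 1 (shut), set as the call begins (left out, the last holds). The fingers move at their own pace and stop on an object; the grip force is fixed at half the most. Time passes only in rows, so rows that do not move let the fingers close. It gives the time, the measured TCP pose, the force and the opening at its end, in the units of the state.
- observe(): the state, without advancing time (a new reading comes with each control period).
- eyes.read_camera(name): name is "scene" or "top" or "wrist"; returns a dict with "img" (384x512x3 uint8, blue, green, red), "z_map" (384x512 float32, m along the optical axis (not along the pixel's ray), 0 where there is no reading), "mtx" (3x3 intrinsics, pixels), "camera_from_world" (4x4, takes a point from world to camera coordinates). Camera axes: x right, y down, z forward; pixel columns grow to the right and rows downward; lengths in m; the calibration is good to about 2 mm. A picture is of the moment at which its call begins.
- ticket.close_job(): hands the job in, once; it reports no verdict.
The state is a dict: "time_s": time; "joints": joint angles; "qd": joint speeds; "joint_torque": joint torques, N m; "tcp_pos": TCP position; "eef_rot": TCP orientation; "contact_force": force on the tool from outside, world axes, zero at the start; "torque": the same for the moment, N m; "finger_gap": opening from 0.0 (shut) to 1.0 (fully open).
Only numpy, scipy, OpenCV 4.12 (cv2) and the standard library are available. Lean on these libraries where they do the work, as an engineer would, in place of code of your own. Each camera call takes 0.05 s, during which the arm holds its last target. There are 200 camera calls.

## Task

Measure the gap of the cuvette-strip track with the taper feeler: pick the feeler up by its black handle, lay it flat on the track's base plate with its straight edge along the fixed rail and its thin end just short of the pin, then slide it into the gap between pin and rail until it drags snugly on both, at a push of about 10 N, without forcing it. Let go and leave it nipped in the gap, flat and along the rail, so that the reading can be taken; leave the things around it alone.

Things in the scene. Friction and masses are not known exactly. Their poses are not given: they have to be found in the camera images.
- gauge: taper feeler, flat steel blade 148 mm long, 8 mm thick, about 90 g, with an upright black handle, lying on the worktop. Origin on the underside below the handle's middle; x to the thin end, z up. Straight edge at y = -9.5 mm all along; the other edge is at y = +9.5 mm up to x = 22 mm, then tapers straight to y = -3.5 mm at the thin end, x = 126 mm (1 mm narrower every 8 mm).
- gauge_grip (a point): where to grip the feeler: middle of its handle, 43 mm above the blade's underside. The handle is a block 36 mm long (feeler x), 14 mm thick (feeler y), from 8 to 59 mm above the underside. Gripped across its 14 mm at this height, fingertips stay above the rail. Axes as the feeler.
- gauge_tip (a point): corner of the feeler at its thin end (blade 6 mm wide there), on the straight edge, underside
- gauge_heel (a point): corner of the feeler at its thick end (blade 19 mm wide there), on the straight edge, underside, 148 mm behind gauge_tip
- track: strip track, fixed: aluminium base plate, top face at z = 5 mm (the feeler slides on it), from x = -75 to 100 mm and y = -18 to 48 mm, and a steel rail 14 mm wide, top at z = 17 mm, from x = -55 to 100 mm, whose inner face is the plane y = 0. Origin on the underside at the pin's station; x is the way the feeler is slid in. The feeler's straight edge runs along the rail, so the feeler lies at y > 0.
- track_gap (a point): point on the base plate's top face at the foot of the rail's inner face, right across from the upright steel pin (12 mm across, 17 mm high; a grey block of that height carries it, at larger y). Axes as the track. The gap from rail to pin is preset between 9 and 16 mm, differs from run to run, is not measured and is to be found by feel.
- rail_start (a point): near end of the rail's inner face, top edge, 55 mm before the pin. The pin is sprung away from the rail (7 N per mm, 4 mm travel). Pushed along the rail the feeler slides almost freely until its taper meets the pin; then drag climbs by about 1 to 2 N per mm. A final push of 8 to 12 N leaves it nipped rightly, held by friction; pressing on the track with over 25 N is forcing it.
- screwdriver: bystander: screwdriver with a red handle, 160 mm long, loose behind the track; leave it alone
- cuvette_strip: bystander: white strip of cuvettes, 112 mm long, loose to the right of the track; leave it alone

How it is judged:
On the way:
1. the feeler lies flat on the base plate along the rail, its thin end short of the pin or only just past it (x of gauge_tip in the frame of track between -0.05 and 0.015 m and y of gauge_tip in the frame of track between -0.003 and 0.008 m and z of gauge_tip in the frame of track below 0.009 m and angle between the x axis of gauge and the x axis of track, either way round below 0.15 rad), for 0.1 s.
At the end, for the whole second after the job is handed in: the feeler is released and at rest, nipped between pin and rail so that it presses on the track with 3 to 14 N, its thin end more than 15 mm past the pin, its straight edge within 3 mm of the rail and within 0.06 rad of it, lying flat on the base plate (within 3 mm and 0.06 rad) (contact force between gauge and track between 3 and 14 N and x of gauge_tip in the frame of track above 0.015 m and y of gauge_tip in the frame of track between -0.003 and 0.003 m and z of gauge_tip in the frame of track below 0.008 m and angle between the x axis of gauge and the x axis of track, either way round below 0.06 rad and angle between gauge's own z axis and vertical below 0.06 rad and linear speed of gauge below 0.01 m/s); the robot touches nothing.
It fails at once if the feeler is forced: it presses on the track with more than 25 N (contact force between gauge and track above 25 N).
It fails at once if the screwdriver is moved by more than 20 mm (distance of screwdriver from where it was at the start of the episode above 0.02 m).
It fails at once if the cuvette strip is moved by more than 20 mm (distance of cuvette_strip from where it was at the start of the episode above 0.02 m).
It also fails if it takes over 67 s, if anything falls off the work surface, if the arm or the gripper's body presses on something with over 40 N, if the wrist force passes 120 N, or if a joint passes its speed limit or range.

## Working session

There is one attempt and no reset: what is moved stays moved. The work goes in short steps, Python scripts to look and compute and a tool call to move; the robot and the scene stay as the last step left them, time stands still between calls to the robot, and variables do not carry over. Pictures are saved under pics/ and viewed, about 8 in all and at most 12, crops included, and the job is handed in when it is done.

Besides the shell and the picture viewer there is one more tool, called after "Emit:" as name(argument=value, ...) on one line, values as JSON. carry_out: Moves the arm, as the interface text tells. Its arguments: {"type":"object","properties":{"slide":{"type":"array"},"rotation":{"type":"array"},"fingers":{"type":"number"}},"required":["slide","rotation"]}

```bash
mkdir -p pics
cat > h.py <<'E'
import numpy as np, cv2
from bench import observe, eyes, ticket, r
def cam(n):
    d=eyes.read_camera(n); np.savez('pics/'+n+'.npz',**{k:d[k] for k in d}); return d
def ray(d,u,v,z):
    T=np.linalg.inv(d['camera_from_world']); o=T[:3,3]
    w=T[:3,:3]@np.linalg.inv(d['mtx'])@np.array([u,v,1.]); return o+w*(z-o[2])/w[2]
def cloud(d):
    v,u=np.mgrid[:384,:512]; Z=d['z_map']
    p=np.linalg.inv(d['mtx'])@np.stack([u.ravel(),v.ravel(),np.ones(u.size)])*Z.ravel()
    T=np.linalg.inv(d['camera_from_world']); return (T[:3,:3]@p+T[:3,3:]).T.reshape(384,512,3)
E
python3 - <<'E'
from h import *
s=observe(); print(s, r.nose_length)
ims=[]
for n in('top','scene'):
    d=cam(n); print(n,np.linalg.inv(d['camera_from_world'])[:3].round(3).tolist(),d['mtx'][0,0])
    cv2.imwrite(f'pics/{n}1.png',cv2.resize(d['img'],(768,576)))
E
```

```text
{'time_s': 0.0, 'joints': array([-1.34008172e+00,  2.21226241e-01,  1.52761826e+00, -5.03929686e-06,
        1.39465987e+00, -1.26074259e-01]), 'qd': array([-2.72465184e-04, -7.39332223e-04, -3.35662665e-04,  1.66295560e-03,
        1.84722488e-05, -3.55855769e-04]), 'joint_torque': array([-9.03523924e-04, -4.94620800e+01, -3.87373030e+01,  6.96643931e-02,
        5.71560336e-02, -1.67652470e-04]), 'tcp_pos': array([ 0.21816708, -0.58506181,  0.23543336]), 'eef_rot': array([ 8.21360679e-01, -5.70408382e-01, -7.11973694e-04, -6.37777568e-04]), 'contact_force': array([ 0.07422414, -0.37181142, -0.46625929]), 'torque': array([0.00830857, 0.00103306, 0.00998487]), 'finger_gap': 0.999920018717544} 0.014
top [[-0.004, -0.989, 0.149, 0.385], [-1.0, 0.006, 0.017, -0.025], [-0.018, -0.149, -0.989, 1.207]] 461.887240933057
scene [[-0.714, -0.31, 0.628, -0.148], [-0.7, 0.307, -0.644, 0.7], [0.007, -0.9, -0.436, 0.539]] 466.7425830728492
```

View pics/top1.png

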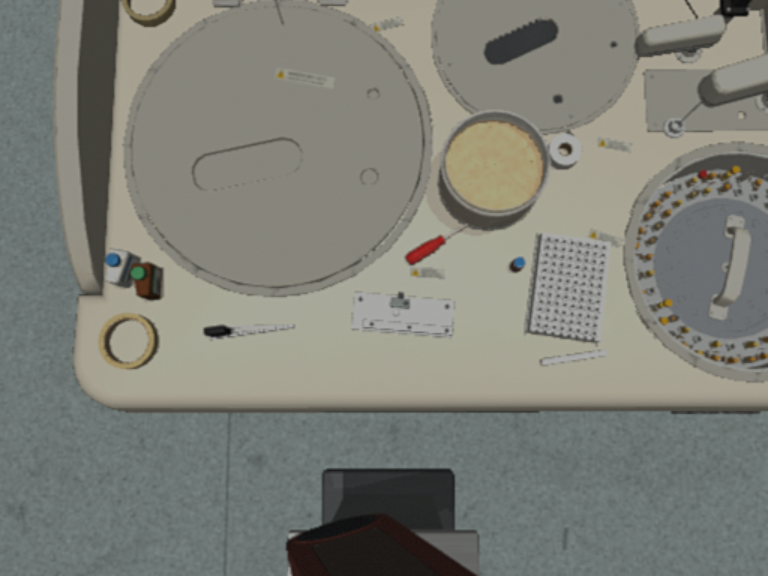

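View pics/scene1.png

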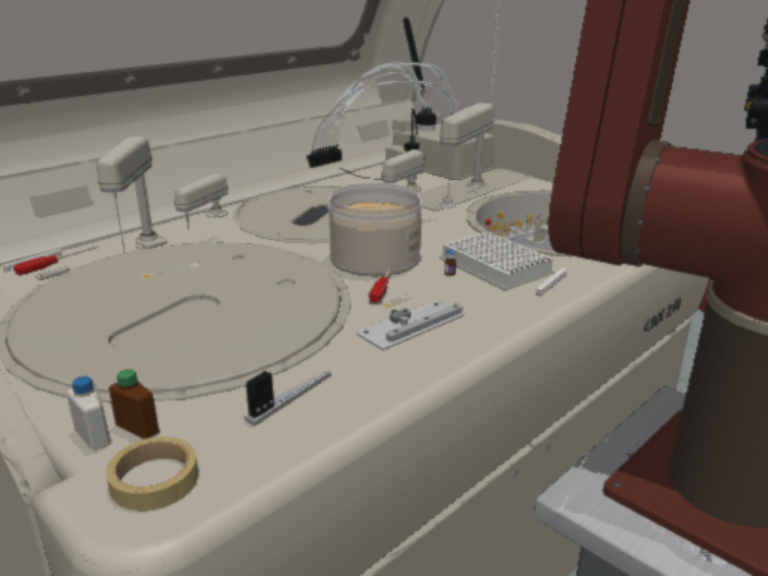

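The top view (768 px scale) shows the feeler with its handle at about (217,331) and its thin end at about (294,326). The track plate spans x 352–455 and y 292–336, with the rail on the side near the robot and the pin at about (398,312). The screwdriver is at (430,247) and the cuvette strip at (573,357). Track x runs roughly along world −y.

Run:
```python
from h import *
d=dict(np.load('pics/top.npz')); P=cloud(d)
im=d['img'].astype(int)
c=P[195:230,228:310]
# track plate corners coarse; handle via dark mask
m=(im.max(2)<60); m[:210]=0;m[235:]=0;m[:,:130]=0;m[:,200:]=0
print('handle px',np.argwhere(m).mean(0)[::-1], 'cloud', np.median(P[m],0), P[m][:,2].max())
for n,(u,v,z) in dict(handleTop=(144.5,220.5,.059),tip=(196,217.5,.004),plTL=(236,194.5,.005),plBL=(234.5,222,.005),plBR=(302.5,224.5,.005),plTR=(303,198,.005),pin=(265,208.5,.017)).items():
    print(n,ray(d,u,v,z).round(4),P[int(v),int(u)].round(4))
import cv2
cv2.imwrite('pics/c1.png',cv2.resize(d['img'][185:240,125:325],(800,220),interpolation=cv2.INTER_CUBIC))
s=dict(np.load('pics/scene.npz')); 
w=cam('wrist'); print(np.linalg.inv(w['camera_from_world'])[:3].round(3).tolist(),w['mtx'][0,0], observe()['tcp_pos'])
```

```text
handle px [144.54545455 220.54545455] cloud [0.48522093 0.27368203 0.05630609] 1.2073877921102243
handleTop [0.4843 0.2719 0.059 ] [0.4856 0.2734 0.0585]
tip [0.4962 0.1509 0.004 ] [ 0.498   0.1518 -0.0016]
plTL [0.5562 0.0462 0.005 ] [0.5579 0.0464 0.0022]
plBL [0.4838 0.0499 0.005 ] [ 4.842e-01  5.160e-02 -4.000e-04]
plBR [ 0.4763 -0.127   0.005 ] [ 0.4782 -0.1263 -0.0019]
plTR [ 0.5458 -0.1296  0.005 ] [ 0.5461 -0.1298  0.0027]
pin [ 0.5174 -0.0298  0.017 ] [ 0.5186 -0.0298  0.0176]
[[0.348, -0.895, -0.28, 0.296], [-0.938, -0.332, -0.103, -0.556], [-0.001, 0.299, -0.954, 0.383]] 326.77405404090274 [ 0.21817948 -0.58520831  0.23568615]
```

View pics/c1.png

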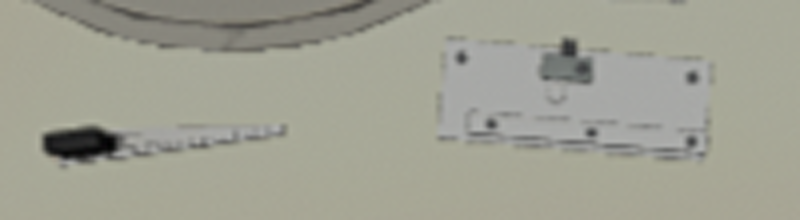

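The handle is near (0.484, 0.272) with feeler yaw about −81°. The track pin is near (0.517, −0.030) with track x yaw about −93°, and the plate measures 176 mm against 175 mm given, so the scale is right. I'll turn the tool first, so its x axis follows the feeler's y.

Emit:
carry_out(slide=[[0, 0, 0], [0, 0, 0], [0, 0, 0], [0, 0, 0], [0, 0, 0], [0, 0, 0], [0, 0, 0], [0, 0, 0]], rotation=[[0, 0, -0.14], [0, 0, -0.14], [0, 0, -0.14], [0, 0, -0.14], [0, 0, -0.14], [0, 0, -0.14], [0, 0, -0.14], [0, 0, -0.14]], fingers=0)

```text
time_s: 0.95
tcp_pos: [0.2182, -0.5854, 0.236]
eef_rot: [0.999, -0.044, -0.0, -0.0]
contact_force: [-0.5, 0.4, 0.6]
finger_gap: 0.997
```

Emit:
carry_out(slide=[[0, 0, 0], [0, 0, 0], [0, 0, 0]], rotation=[[0, 0, -0.12], [0, 0, -0.12], [0, 0, 0]])

```text
time_s: 1.25
tcp_pos: [0.2182, -0.5854, 0.2361]
eef_rot: [0.997, 0.073, -0.0, -0.0]
contact_force: [-0.2, -0.4, -0.7]
finger_gap: 1.0
```

```bash
cat >> h.py <<'E'
from scipy.spatial.transform import Rotation as R
def togo(x,y,z,yaw=None):
    s=observe(); M=R.from_quat(s['eef_rot']); d=M.inv().apply(np.array([x,y,z])-s['tcp_pos'])
    X=M.as_matrix(); print('t',round(s['time_s'],2),'tcp',s['tcp_pos'].round(4),'yaw',np.degrees(np.arctan2(X[1,0],X[0,0])).round(2),'tiltz',X[:2,2].round(4),'F',s['contact_force'].round(1),'gap',round(s['finger_gap'],3))
    print('go tool',d.round(4))
    if yaw is not None: print('rotvec',(M.inv()*R.from_matrix(np.column_stack([[np.cos(yaw),np.sin(yaw),0],[np.sin(yaw),-np.cos(yaw),0],[0,0,-1]]))).as_rotvec().round(4))
E
python3 -c "
from h import *
togo(.484,.25,.24,np.radians(8.7))"
```

```text
t 1.25 tcp [ 0.2182 -0.5854  0.2361] yaw 8.43 tiltz [-0.0002  0.0007] F [-0.2 -0.4 -0.7] gap 1.0
go tool [ 0.3853 -0.7875 -0.0033]
rotvec [-0.0007  0.0001 -0.0048]
```

Emit:
carry_out(slide=[[0.0193, -0.0394, 0], [0.0193, -0.0394, 0], [0.0193, -0.0394, 0], [0.0193, -0.0394, 0], [0.0193, -0.0394, 0], [0.0193, -0.0394, 0], [0.0193, -0.0394, 0], [0.0193, -0.0394, 0]], rotation=[[0, 0, 0], [0, 0, 0], [0, 0, 0], [0, 0, 0], [0, 0, 0], [0, 0, 0], [0, 0, 0], [0, 0, 0]])

```text
time_s: 2.05
tcp_pos: [0.3253, -0.2496, 0.2365]
eef_rot: [0.997, 0.071, 0.0, 0.0]
contact_force: [1.2, 0.8, -1.8]
finger_gap: 0.997
```

Emit:
carry_out(slide=[[0.0193, -0.0394, 0], [0.0193, -0.0394, 0], [0.0193, -0.0394, 0], [0.0193, -0.0394, 0], [0.0193, -0.0394, 0], [0.0193, -0.0394, 0], [0.0193, -0.0394, 0], [0.0193, -0.0394, 0]], rotation=[[0, 0, 0], [0, 0, 0], [0, 0, 0], [0, 0, 0], [0, 0, 0], [0, 0, 0], [0, 0, 0], [0, 0, 0]])

```text
time_s: 2.85
tcp_pos: [0.4323, 0.0849, 0.2367]
eef_rot: [0.997, 0.071, 0.0, 0.0]
contact_force: [0.5, 0.2, -0.3]
finger_gap: 1.0
```

Emit:
carry_out(slide=[[0.0193, -0.0394, 0], [0.0193, -0.0394, 0], [0.0193, -0.0394, 0], [0.0193, -0.0394, 0], [0, 0, 0], [0, 0, 0]], rotation=[[0, 0, 0], [0, 0, 0], [0, 0, 0], [0, 0, 0], [0, 0, 0], [0, 0, 0]])

```text
time_s: 3.45
tcp_pos: [0.4851, 0.2508, 0.2358]
eef_rot: [0.997, 0.073, -0.001, 0.0]
contact_force: [-0.4, -0.5, 0.3]
finger_gap: 1.001
```

```bash
python3 -c "
from h import *
togo(.484,.25,.24,np.radians(8.7))
d=cam('wrist'); cv2.imwrite('pics/w2.png',cv2.resize(d['img'],(768,576)))"
```

```text
t 3.45 tcp [0.4851 0.2508 0.2358] yaw 8.34 tiltz [-0.0015 -0.0008] F [-0.4 -0.5  0.3] gap 1.001
go tool [-0.0012  0.0007 -0.0042]
rotvec [ 0.0006  0.0016 -0.0062]
```

View pics/w2.png

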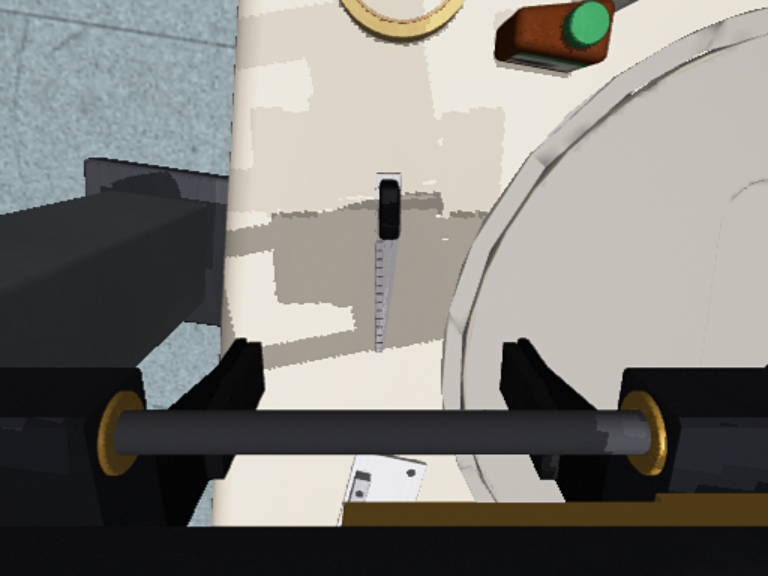

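The wrist view shows the feeler's handle top at about (389,208), its thin end at about (379,351) and its straight edge on the left at column ~376. The track's near corner is at about (390,480). Now I'll measure these at subpixel accuracy.

Run:
```python
from h import *
d=dict(np.load('pics/wrist.npz')); g=d['img'].max(2).astype(int); P=cloud(d)
# handle: dark blob
m=np.zeros_like(g,np.uint8); m[112:165,245:275]=(g<70)[112:165,245:275]
n,l,st,c=cv2.connectedComponentsWithStats(m); k=1+np.argmax(st[1:,4]); print(st[k],c[k])
top=(l==k)&(abs(P[:,:,2]-.059)<.004); print(top.sum(), P[top].mean(0).round(4), P[top].min(0).round(4),P[top].max(0).round(4))
b=cv2.minAreaRect(np.array([p[:2]*1000 for p in P[top]],np.float32)); print(b)
# blade by brightness rows
for v in range(112,240,10): print(v, g[v,240:280].tolist())
bl=(P[:,:,2]>.004)&(P[:,:,2]<.012); bl[:112]=0; bl[238:]=0; bl[:,:235]=0; bl[:,285:]=0
q=P[bl]; print(len(q));
```

```text
[253 120  14  40 533] [259.28330206 139.5065666 ]
476 [0.4857 0.2809 0.0577] [0.4775 0.2622 0.0554] [0.494  0.2984 0.0603]
((486.055419921875, 280.34588623046875), (13.158705711364746, 35.45283126831055), 8.179597854614258)
112 [221, 221, 220, 220, 221, 220, 221, 221, 221, 221, 220, 220, 220, 220, 219, 219, 219, 220, 219, 220, 220, 219, 220, 219, 219, 219, 219, 218, 219, 219, 220, 219, 219, 220, 220, 221, 220, 219, 220, 219]
122 [221, 220, 221, 221, 220, 220, 221, 220, 220, 220, 217, 217, 216, 46, 0, 8, 9, 7, 5, 6, 8, 6, 10, 4, 13, 103, 215, 158, 224, 220, 219, 219, 219, 220, 219, 219, 219, 219, 219, 219]
132 [222, 223, 223, 228, 243, 244, 244, 244, 244, 238, 174, 227, 219, 1, 22, 31, 34, 32, 35, 33, 34, 34, 34, 33, 28, 14, 41, 138, 172, 168, 168, 166, 168, 162, 135, 136, 135, 135, 142, 170]
142 [163, 163, 164, 164, 164, 164, 165, 163, 164, 159, 138, 166, 73, 4, 11, 14, 14, 14, 13, 14, 12, 15, 14, 13, 11, 15, 52, 127, 167, 165, 164, 165, 165, 166, 165, 165, 164, 165, 165, 167]
152 [165, 164, 163, 164, 163, 164, 163, 164, 164, 165, 165, 151, 104, 0, 12, 13, 12, 12, 14, 13, 15, 13, 13,
[... 1016 characters left out ...]
, 165, 164, 163, 165, 164, 164, 164, 163, 162, 163, 163, 162, 164, 164, 164, 164, 164]
212 [163, 164, 164, 164, 163, 165, 164, 164, 166, 155, 69, 81, 76, 74, 81, 131, 167, 149, 153, 165, 164, 165, 163, 163, 165, 165, 163, 163, 163, 162, 163, 163, 162, 163, 164, 164, 164, 164, 164, 165]
222 [165, 165, 165, 164, 164, 164, 164, 164, 165, 158, 109, 176, 182, 178, 168, 157, 146, 160, 165, 164, 164, 164, 164, 162, 163, 162, 163, 163, 163, 163, 163, 163, 163, 163, 163, 164, 163, 163, 164, 163]
232 [163, 163, 162, 162, 162, 162, 160, 162, 163, 158, 121, 165, 153, 152, 143, 147, 179, 241, 238, 239, 232, 173, 239, 238, 236, 238, 238, 236, 237, 237, 236, 236, 236, 235, 235, 235, 235, 235, 235, 235]
918
```

The handle top measures 13.2 × 35.5 mm at 58 mm height, centred on (0.486, 0.2805), and the yaw matches the tool. These agree with the given sizes. Descending now, with TCP to z 0.038.

Emit:
carry_out(slide=[[0.0052, -0.0293, 0], [0, 0, 0.04], [0, 0, 0.04], [0, 0, 0.04], [0, 0, 0.04], [0, 0, 0.025], [0, 0, 0.013], [0, 0, 0]], rotation=[[0, 0, 0], [0, 0, 0], [0, 0, 0], [0, 0, 0], [0, 0, 0], [0, 0, 0], [0, 0, 0], [0, 0, 0]])

```text
time_s: 4.3
tcp_pos: [0.4852, 0.2783, 0.0371]
eef_rot: [0.997, 0.072, -0.002, 0.001]
contact_force: [0.1, -0.8, -0.3]
finger_gap: 1.001
```

```bash
python3 -c "
from h import *
togo(.486,.2805,.038,np.radians(8.3))"
```

```text
t 4.3 tcp [0.4852 0.2783 0.0371] yaw 8.24 tiltz [-0.0031 -0.0014] F [ 0.1 -0.8 -0.3] gap 1.001
go tool [ 0.0011 -0.002  -0.0009]
rotvec [ 0.0009  0.0033 -0.001 ]
```

Emit:
carry_out(slide=[[0.0011, -0.002, -0.001], [0, 0, 0]], rotation=[[0, 0.003, 0], [0, 0, 0]])

```text
time_s: 4.5
tcp_pos: [0.4891, 0.2827, 0.042]
eef_rot: [0.997, 0.073, 0.004, -0.001]
contact_force: [0.4, -1.1, 0.3]
finger_gap: 0.999
```

Emit:
carry_out(slide=[[0, 0, 0], [0, 0, 0], [0, 0, 0], [0, 0, 0], [0, 0, 0], [0, 0, 0], [0, 0, 0], [0, 0, 0]], rotation=[[0, 0, 0], [0, 0, 0], [0, 0, 0], [0, 0, 0], [0, 0, 0], [0, 0, 0], [0, 0, 0], [0, 0, 0]], fingers=1)

```text
time_s: 5.3
tcp_pos: [0.4872, 0.282, 0.0395]
eef_rot: [0.997, 0.073, 0.001, -0.0]
contact_force: [-0.5, 0.1, -0.4]
finger_gap: 0.359
```

```bash
python3 -c "
from h import *
togo(.486,.2805,.038,np.radians(8.3))"
```

```text
t 5.3 tcp [0.4872 0.282  0.0395] yaw 8.37 tiltz [0.0028 0.0004] F [-0.5  0.1 -0.4] gap 0.359
go tool [-0.0014  0.0013  0.0015]
rotvec [ 0.     -0.0028  0.0012]
```

Emit:
carry_out(slide=[[0, 0, 0], [0, 0, 0], [0, 0, 0], [0, 0, 0], [0, 0, 0]], rotation=[[0, 0, 0], [0, 0, 0], [0, 0, 0], [0, 0, 0], [0, 0, 0]])

```text
time_s: 5.8
tcp_pos: [0.4871, 0.282, 0.0395]
eef_rot: [0.997, 0.073, 0.001, -0.0]
contact_force: [-1.8, -0.0, -0.7]
finger_gap: 0.159
```

```bash
python3 -c "
from h import *
togo(.486,.2805,.038,np.radians(8.3))"
```

```text
t 5.8 tcp [0.4871 0.282  0.0395] yaw 8.36 tiltz [0.0028 0.0004] F [-1.8 -0.  -0.7] gap 0.159
go tool [-0.0014  0.0013  0.0015]
rotvec [ 0.     -0.0028  0.0011]
```

Gripped: the opening reads 13.9 mm against the 14 mm handle. Next I'll lift, turn to the track's yaw, and go past the track so the wrist camera looks down on it.

Emit:
carry_out(slide=[[0, 0, -0.03], [0, 0, -0.04], [0, 0, -0.04], [0, 0, -0.04], [0, 0, -0.04], [0, 0, -0.01], [0, 0, 0], [0, 0, 0]], rotation=[[0, 0, 0], [0, 0, 0], [0, 0, 0], [0, 0, 0], [0, 0, 0.1], [0, 0, 0.1], [0, 0, 0], [0, 0, 0]])

```text
time_s: 6.6
tcp_pos: [0.4862, 0.2818, 0.2386]
eef_rot: [1.0, -0.026, 0.001, -0.0]
contact_force: [0.2, 0.2, -2.2]
finger_gap: 0.16
```

```bash
python3 -c "
from h import *
togo(.505,-.10,.24,np.radians(-3))"
```

```text
t 6.6 tcp [0.4862 0.2818 0.2386] yaw -2.94 tiltz [0.0019 0.    ] F [ 0.2  0.2 -2.2] gap 0.16
go tool [ 0.0384  0.3803 -0.0014]
rotvec [-0.0001 -0.0019  0.001 ]
```

Emit:
carry_out(slide=[[0.0048, 0.0475, 0], [0.0048, 0.0475, 0], [0.0048, 0.0475, 0], [0.0048, 0.0475, 0], [0.0048, 0.0475, 0], [0.0048, 0.0475, 0], [0.0048, 0.0475, 0], [0.0048, 0.0475, 0]], rotation=[[0, 0, 0], [0, 0, 0], [0, 0, 0], [0, 0, 0], [0, 0, 0], [0, 0, 0], [0, 0, 0], [0, 0, 0]])

```text
time_s: 7.4
tcp_pos: [0.503, -0.1011, 0.2371]
eef_rot: [1.0, -0.026, -0.0, -0.001]
contact_force: [1.6, -0.2, -0.5]
finger_gap: 0.159
```

Emit:
carry_out(slide=[[0, 0, 0], [0, 0, 0], [0, 0, 0]], rotation=[[0, 0, 0], [0, 0, 0], [0, 0, 0]])

```text
time_s: 7.7
tcp_pos: [0.5037, -0.0986, 0.2379]
eef_rot: [1.0, -0.026, 0.0, -0.001]
contact_force: [-0.3, 0.6, -0.0]
finger_gap: 0.158
```

```bash
python3 -c "
from h import *
d=cam('wrist'); togo(.505,-.10,.24,np.radians(-3)); cv2.imwrite('pics/w3.png',cv2.resize(d['img'],(768,576)))"
```

```text
t 7.75 tcp [ 0.504  -0.0982  0.2383] yaw -2.97 tiltz [0.0011 0.0015] F [ 0.1  0.6 -0. ] gap 0.162
go tool [ 0.0011  0.0017 -0.0017]
rotvec [-0.0016 -0.001   0.0005]
```

View pics/w3.png

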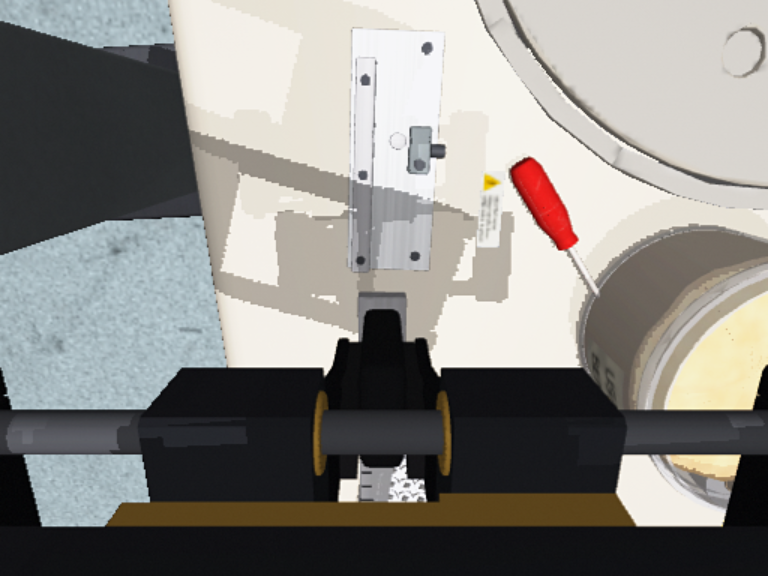

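The wrist view shows the track plate from (352,28) to (429,271), the rail's inner edge from about (376,58) to (370,270), the pin at (398,141) and the block at (420,150). The screwdriver stands clear at (545,205). Now I'll fit these edges.

Run:
```python
from h import *
d=dict(np.load('pics/wrist.npz')); g=d['img'].astype(int).mean(2); P=cloud(d)
for v in (30,42,60,75,90,150,160): print(v,'g',g[v,228:300].astype(int).tolist())
print('zcol', [(v,(P[v,240:265,2]*1000).round().astype(int).tolist()) for v in (60,75,90,160)])
print('rail axis', g[34:46,244].astype(int).tolist(), 'plate top', g[14:26,265].astype(int).tolist(),'plate bot', g[174:186,265].astype(int).tolist(),'pin col',g[80:108,265].astype(int).tolist())
cv2.imwrite('pics/w3c.png',cv2.resize(d['img'][10:190,225:305],(352,792)[::1],interpolation=cv2.INTER_CUBIC)[:600*2])
```

```text
30 g [226, 226, 225, 226, 226, 223, 208, 250, 247, 246, 246, 245, 245, 245, 247, 246, 245, 243, 245, 247, 246, 244, 245, 244, 246, 246, 246, 247, 246, 246, 246, 246, 246, 246, 246, 246, 246, 246, 246, 246, 247, 246, 246, 245, 245, 245, 246, 246, 244, 246, 246, 246, 247, 218, 91, 93, 96, 94, 93, 123, 216, 251, 247, 247, 247, 247, 247, 244, 188, 244, 241, 241]
42 g [226, 226, 226, 226, 227, 221, 198, 251, 246, 157, 242, 236, 236, 236, 236, 238, 240, 241, 240, 239, 238, 234, 100, 179, 250, 247, 247, 246, 246, 246, 246, 246, 246, 246, 246, 246, 245, 246, 246, 246, 246, 246, 245, 246, 245, 245, 246, 244, 244, 246, 244, 243, 244, 244, 245, 247, 247, 247, 247, 247, 247, 247, 247, 247, 247, 247, 245, 220, 243, 241, 241, 241]
60 g [227, 226, 227, 227, 223, 194, 240, 248, 245, 200, 234, 234, 235, 235, 236, 238, 239, 239, 238, 235, 232, 182, 155, 252, 247, 246, 247, 246, 246, 246, 246, 245, 245, 246, 246, 244, 246, 246, 246, 246, 246, 245, 245, 245, 245, 247, 247, 247, 247, 247, 247, 247, 247, 247, 247, 247, 247, 247, 247, 247, 247, 247, 247, 247, 248, 246, 219, 243, 242, 242, 242, 241]
75 g [2
[... 1500 characters left out ...]
, 17, 16, 5, 4, 4, 5, 4, 4, 5, 5, 3, 4, 4, 3, 4, 3, 4]), (75, [14, 16, 16, 16, 17, 17, 16, 16, 16, 15, 3, 5, 3, 4, 4, 5, 4, 5, 5, 2, 4, 5, 4, 4, 5]), (90, [16, 15, 16, 15, 16, 17, 16, 17, 15, 4, 4, 6, 3, 4, 6, 5, 385, 5, 4, 2, 5, 15, 16, 15, 17]), (160, [15, 17, 15, 16, 17, 15, 18, 5, 3, 5, 5, 4, 5, 5, 5, 4, 4, 5, 4, 5, 4, 5, 4, 4, 3])]
rail axis [244, 244, 245, 247, 199, 243, 241, 240, 240, 239, 240, 240] plate top [228, 226, 228, 228, 228, 197, 237, 246, 246, 246, 246, 246] plate bot [187, 188, 188, 187, 189, 158, 175, 175, 175, 175, 175, 175] pin col [245, 245, 245, 245, 245, 245, 245, 246, 193, 242, 240, 241, 241, 239, 241, 239, 236, 233, 235, 168, 246, 244, 243, 242, 243, 242, 243, 242]
```

Run:
```python
from h import *
d=dict(np.load('pics/wrist.npz')); 
e=np.array([ray(d,u,v,.017) for u,v in((250.3,42),(249.6,60),(249,75),(248.3,90),(246.8,150),(246.2,160))])
k=np.polyfit(e[:,1],e[:,0],1); print(e.round(4).tolist(),'yaw of tool x',-np.degrees(np.arctan(k[0])), 'resid mm',((np.polyval(k,e[:,1])-e[:,0])*1e3).round(2))
pin=ray(d,265.4,93.6,.017); print('pin',pin)
for n,u,v,z in(('TL',234.7,18.5,.005),('TR',296.5,21.5,.005),('BR',286.3,179.5,.005),('railstart',245,38,.017)): print(n,ray(d,u,v,z).round(4))
a=np.arctan(k[0]); X=np.array([-np.sin(a),-np.cos(a)]); Y=np.array([np.cos(a),-np.sin(a)])
p0=np.array([np.polyval(k,pin[1]),pin[1]]); dy=(pin[:2]-p0)@Y; o=pin[:2]-Y*dy; print('X',X,'Y',Y,'pin dist',dy,'gap',dy-.006,'origin',o)
for n,u,v,z in(('TL',234.7,18.5,.005),('railstart',245,38,.017)): q=ray(d,u,v,z)[:2]-o; print(n,(q@X).round(4),(q@Y).round(4))
# feeler heel in hand: back end of blade
print('P heel', [(v,(cloud(d)[v,255,:]*1e3).round(1).tolist()) for v in (193,195,197,199,202)])
print([round(x) for x in d['img'][199,228:285].mean(1)],[round(x) for x in d['img'][190:206,255].mean(1)])
```

```text
[[0.5067, 0.028, 0.017], [0.5049, 0.0107, 0.017], [0.5034, -0.0041, 0.017], [0.5018, -0.0194, 0.017], [0.4962, -0.0846, 0.017], [0.4948, -0.0961, 0.017]] yaw of tool x -5.37320935985712 resid mm [-0.16 -0.05  0.06  0.29 -0.23  0.08]
pin [ 0.52003278 -0.02410008  0.017     ]
TL [0.4916 0.053  0.005 ]
TR [0.5563 0.0466 0.005 ]
BR [ 0.5412 -0.1253  0.005 ]
railstart [0.5014 0.0321 0.017 ]
X [-0.09364279 -0.99560586] Y [ 0.99560586 -0.09364279] pin dist 0.018332236190795926 gap 0.012332236190795926 origin [ 0.5017811 -0.0223834]
TL -0.0741 -0.0172
railstart -0.0542 -0.0054
P heel [(193, [502.5, -142.0, 0.0]), (195, [505.5, -78.2, 199.5]), (197, [505.5, -78.2, 203.4]), (199, [505.5, -78.4, 206.5]), (202, [505.3, -80.6, 205.4])]
[173, 174, 173, 175, 174, 175, 174, 175, 176, 172, 135, 115, 128, 127, 124, 122, 121, 121, 119, 121, 123, 124, 122, 122, 123, 120, 120, 123, 126, 124, 121, 118, 119, 122, 125, 125, 124, 122, 121, 119, 119, 118, 115, 152, 178, 176, 177, 176, 175, 175, 176, 176, 175, 176, 176, 176, 176] [174, 174, 175, 178, 134, 84, 81, 78, 112, 123, 125, 126, 124, 126, 126, 133]
```

The checks agree with the given sizes: plate corner at (−74,−17) mm against (−75,−18), and rail start at −54 against −55. The gap comes out near 12.3 mm by eye and the track yaw at −5.3°. The feeler's origin sits about 1.7 mm ahead of the TCP. Next I'll go to the approach pose, with the tip 25 mm before the pin and the edge 1.5 mm off the rail.

```bash
cat >> h.py <<'E'
TO=np.array([.50178,-.02238]); TX=np.array([-.0930,-.9957]); TY=np.array([.9957,-.0930])
def tr(): # estimated tip in track frame + forces along track
    s=observe(); M=R.from_quat(s['eef_rot']).as_matrix()
    tip=s['tcp_pos'][:2]+M[:2,1]*(.126+.0017)-M[:2,0]*.0095-TO
    F=s['contact_force']; print('tip',(tip@TX*1e3).round(1),(tip@TY*1e3).round(1),'under z',((s['tcp_pos'][2]-.0395)*1e3).round(1),'Fx,Fy,Fz',(F[:2]@TX).round(1),(F[:2]@TY).round(1),F[2].round(1),'torque',s['torque'].round(2),'t',round(s['time_s'],2))
E
python3 -c "
from h import *
tr(); togo(.527,.1286,.10,np.radians(-5.34))"
```

```text
tip 203.3 5.0 under z 198.8 Fx,Fy,Fz -0.6 0.1 -0.0 torque [-0.03 -0.14  0.04] t 7.75
t 7.75 tcp [ 0.504  -0.0982  0.2383] yaw -2.97 tiltz [0.0011 0.0015] F [ 0.1  0.6 -0. ] gap 0.162
go tool [ 0.0111 -0.2275  0.1387]
rotvec [-0.0016 -0.001   0.0413]
```

Emit:
carry_out(slide=[[0.0018, -0.038, 0], [0.0018, -0.038, 0], [0.0018, -0.038, 0], [0.0018, -0.038, 0], [0.0018, -0.038, 0], [0.0018, -0.038, 0.02], [0, 0, 0.03], [0, 0, 0.03]], rotation=[[0, 0, 0], [0, 0, 0], [0, 0, 0], [0, 0, 0], [0, 0, 0], [0, 0, 0], [0, 0, 0.0413], [0, 0, 0]])

```text
time_s: 8.55
tcp_pos: [0.5273, 0.1308, 0.159]
eef_rot: [0.999, -0.045, 0.002, -0.0]
contact_force: [0.4, 0.7, -1.1]
finger_gap: 0.162
```

Emit:
carry_out(slide=[[0, 0, 0.03], [0, 0, 0.03], [0, 0, 0], [0, 0, 0], [0, 0, 0]], rotation=[[0, 0, 0], [0, 0, 0], [0, 0, 0], [0, 0, 0], [0, 0, 0]])

```text
time_s: 9.05
tcp_pos: [0.5292, 0.1283, 0.1016]
eef_rot: [0.999, -0.047, 0.003, -0.001]
contact_force: [0.1, -0.0, -1.4]
finger_gap: 0.163
```

```bash
python3 -c "
from h import *
tr(); togo(.527,.1286,.05,np.radians(-5.34))"
```

```text
tip -24.9 3.7 under z 62.1 Fx,Fy,Fz 0.0 0.1 -1.4 torque [ 0.   -0.12  0.01] t 9.05
t 9.05 tcp [0.5292 0.1283 0.1016] yaw -5.39 tiltz [0.006  0.0008] F [ 0.1 -0.  -1.4] gap 0.163
go tool [-0.0025  0.      0.0516]
rotvec [-0.0013 -0.0059 -0.0009]
```

Emit:
carry_out(slide=[[-0.0012, 0, 0.015], [-0.0013, 0, 0.015], [0, 0, 0.012], [0, 0, 0.006], [0, 0, 0], [0, 0, 0], [0, 0, 0]], rotation=[[0, -0.004, 0], [0, 0, 0], [0, 0, 0], [0, 0, 0], [0, 0, 0], [0, 0, 0], [0, 0, 0]])

```text
time_s: 9.75
tcp_pos: [0.5257, 0.1277, 0.0517]
eef_rot: [0.999, -0.048, -0.0, -0.0]
contact_force: [-0.3, 0.7, -0.7]
finger_gap: 0.159
```

```bash
python3 -c "
from h import *
tr(); togo(.527,.1286,.0445,np.radians(-5.34))
d=cam('scene'); cv2.imwrite('pics/s4.png',cv2.resize(d['img'][190:290,170:340],None,fx=4.5,fy=4.5,interpolation=cv2.INTER_CUBIC))"
```

```text
tip -24.0 0.0 under z 12.2 Fx,Fy,Fz -0.7 -0.3 -0.7 torque [-0.03 -0.06 -0.02] t 9.75
t 9.75 tcp [0.5257 0.1277 0.0517] yaw -5.46 tiltz [-0.0008  0.0007] F [-0.3  0.7 -0.7] gap 0.159
go tool [ 0.0013 -0.001   0.0072]
rotvec [-0.0006  0.0009 -0.0022]
```

View pics/s4.png

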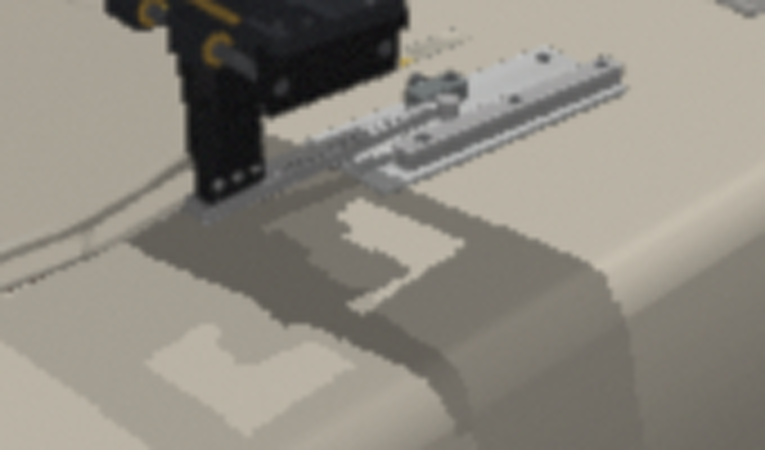

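The scene view shows the blade hovering on the inner side of the rail, its thin end near (430,110) and the pin at (447,103). I'll give it 2 mm more clearance from the rail and lower it gently onto the plate.

Emit:
carry_out(slide=[[0.002, -0.002, 0], [0, 0, 0.003], [0, 0, 0.002], [0, 0, 0], [0, 0, 0]], rotation=[[0, 0, -0.002], [0, 0, 0], [0, 0, 0], [0, 0, 0], [0, 0, 0]])

```text
time_s: 10.3
tcp_pos: [0.5275, 0.1296, 0.0464]
eef_rot: [0.999, -0.047, -0.001, -0.0]
contact_force: [-0.6, -0.2, -0.3]
finger_gap: 0.154
```

```bash
python3 -c "
from h import *
tr(); togo(.527,.1286,.0445,np.radians(-5.34))"
```

```text
tip -26.0 1.9 under z 6.9 Fx,Fy,Fz 0.3 -0.6 -0.3 torque [ 0.02 -0.03 -0.03] t 10.3
t 10.3 tcp [0.5275 0.1296 0.0464] yaw -5.35 tiltz [-0.0015  0.0008] F [-0.6 -0.2 -0.3] gap 0.154
go tool [-0.0004  0.0011  0.0019]
rotvec [-0.0006  0.0015 -0.0001]
```

Emit:
carry_out(slide=[[0, 0, 0.001], [0, 0, 0], [0, 0, 0]], rotation=[[0, 0, 0], [0, 0, 0], [0, 0, 0]])

```text
time_s: 10.6
tcp_pos: [0.5276, 0.1297, 0.0456]
eef_rot: [0.999, -0.047, -0.001, -0.0]
contact_force: [0.5, 0.0, -1.7]
finger_gap: 0.158
```

```bash
python3 -c "
from h import *
tr()"
```

```text
tip -26.1 2.1 under z 6.1 Fx,Fy,Fz -0.1 0.4 -1.7 torque [-0.03 -0.1  -0.02] t 10.6
```

Emit:
carry_out(slide=[[0, 0, 0.001], [0, 0, 0], [0, 0, 0]], rotation=[[0, 0, 0], [0, 0, 0], [0, 0, 0]])

```text
time_s: 10.9
tcp_pos: [0.5276, 0.1296, 0.0445]
eef_rot: [0.999, -0.047, -0.001, -0.0]
contact_force: [0.5, -0.5, -1.1]
finger_gap: 0.157
```

```bash
python3 -c "
from h import *
tr()"
```

```text
tip -26.1 2.1 under z 5.0 Fx,Fy,Fz 0.4 0.5 -1.1 torque [ 0.02 -0.1   0.05] t 10.9
```

Emit:
carry_out(slide=[[0, 0, 0.0007], [0, 0, 0], [0, 0, 0]], rotation=[[0, 0, 0], [0, 0, 0], [0, 0, 0]])

```text
time_s: 11.2
tcp_pos: [0.5277, 0.1296, 0.0439]
eef_rot: [0.999, -0.047, -0.001, -0.0]
contact_force: [0.3, 0.4, -2.0]
finger_gap: 0.162
```

```bash
python3 -c "
from h import *
tr()"
```

```text
tip -26.1 2.1 under z 4.4 Fx,Fy,Fz -0.4 0.3 -2.0 torque [-0.07 -0.08 -0.02] t 11.2
```

Emit:
carry_out(slide=[[0, 0, 0.0007], [0, 0, 0], [0, 0, 0]], rotation=[[0, 0, 0], [0, 0, 0], [0, 0, 0]])

```text
time_s: 11.5
tcp_pos: [0.5276, 0.1297, 0.0432]
eef_rot: [0.999, -0.047, -0.001, -0.0]
contact_force: [-0.1, -0.4, -0.8]
finger_gap: 0.159
```

```bash
python3 -c "
from h import *
tr();togo(.527,.1286,.0445,np.radians(-5.34))"
```

```text
tip -26.1 2.1 under z 3.7 Fx,Fy,Fz 0.4 -0.1 -0.8 torque [ 0.01 -0.09 -0.01] t 11.5
t 11.5 tcp [0.5276 0.1297 0.0432] yaw -5.34 tiltz [-0.0011  0.0008] F [-0.1 -0.4 -0.8] gap 0.159
go tool [-0.0005  0.0011 -0.0013]
rotvec [-0.0007  0.0012 -0.0001]
```

Emit:
carry_out(slide=[[0, 0, 0.0007], [0, 0, 0], [0, 0, 0]], rotation=[[0, 0, 0], [0, 0, 0], [0, 0, 0]])

```text
time_s: 11.8
tcp_pos: [0.5277, 0.1297, 0.0425]
eef_rot: [0.999, -0.047, -0.001, -0.0]
contact_force: [0.0, 0.8, -0.8]
finger_gap: 0.161
```

```bash
python3 -c "
from h import *
tr()
d=cam('scene'); P=cloud(d); cv2.imwrite('pics/s5.png',cv2.resize(d['img'][195:265,195:325],None,fx=6,fy=6,interpolation=cv2.INTER_CUBIC))"
```

```text
tip -26.1 2.1 under z 3.0 Fx,Fy,Fz -0.8 -0.0 -0.8 torque [-0.03 -0.07 -0.  ] t 11.8
```

View pics/s5.png

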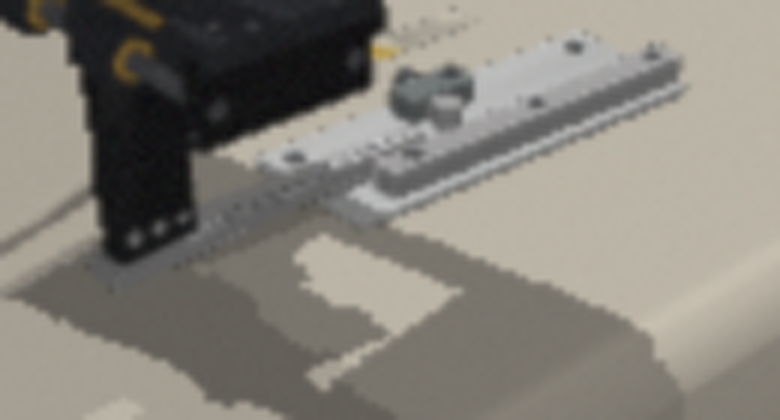

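The scene view shows the blade alongside the rail, its thin end near (420,130) and short of the pin at (447,105). I can't judge its height by eye, so I'll read it from the depth map.

Run:
```python
from h import *
d=dict(np.load('pics/scene.npz')); P=cloud(d); q=P.reshape(-1,3)
x=(q[:,:2]-TO)@TX; y=(q[:,:2]-TO)@TY
for a in np.arange(-.165,.03,.015):
    m=(abs(x-a)<.005)&(y>.003)&(y<.012)&(q[:,2]<.03)
    n=(abs(x-a)<.005)&(y>.022)&(y<.045)&(q[:,2]<.03)
    k=(abs(x-a)<.005)&(y>-.013)&(y<-.003)&(q[:,2]<.03)
    f=lambda m:(m.sum(),(np.percentile(q[m,2],[20,50,80])*1e3).round(1).tolist()) if m.sum() else 0
    print(round(a,3),'blade',f(m),'plate',f(n),'rail',f(k))
w=cam('wrist'); Q=cloud(w)
```

```text
-0.165 blade (np.int64(47), [10.6, 17.7, 25.8]) plate (np.int64(23), [0.8, 4.0, 5.9]) rail (np.int64(11), [0.4, 0.9, 1.5])
-0.15 blade (np.int64(30), [4.3, 12.9, 19.5]) plate (np.int64(3), [1.5, 2.0, 4.8]) rail (np.int64(10), [-0.0, 0.8, 1.2])
-0.135 blade (np.int64(25), [1.3, 12.6, 18.6]) plate 0 rail (np.int64(12), [0.1, 0.8, 2.2])
-0.12 blade (np.int64(19), [1.2, 9.7, 14.4]) plate 0 rail (np.int64(9), [0.2, 1.0, 1.6])
-0.105 blade (np.int64(27), [0.9, 11.2, 14.3]) plate (np.int64(4), [0.6, 1.0, 1.4]) rail (np.int64(12), [-0.2, 1.2, 2.4])
-0.09 blade (np.int64(23), [1.1, 9.9, 15.5]) plate (np.int64(4), [0.1, 0.1, 0.6]) rail (np.int64(9), [0.5, 0.9, 1.5])
-0.075 blade (np.int64(28), [1.0, 11.2, 16.5]) plate (np.int64(13), [2.1, 5.0, 6.0]) rail (np.int64(13), [0.8, 2.7, 5.9])
-0.06 blade (np.int64(19), [6.4, 16.3, 18.1]) plate (np.int64(14), [6.0, 6.7, 7.3]) rail (np.int64(11), [5.5, 5.9, 6.1])
-0.045 blade (np.int64(9), [16.9, 17.5, 18.1]) plate (np.int64(14), [6.2, 6.4, 6.8]) rail (np.int64(17), [11.5, 17.1, 18.1])
-0.03 blade (np.int64(8), [16.8, 18.8, 19.3]) plate (np.int64(15), [5.2, 6.3, 7.1]) rail (np.int64(18), [11.2, 17.5, 18.5])
-0.015 blade 0 plate (np.int64(19), [5.4, 6.8, 9.1]) rail (np.int64(19), [9.2, 16.7, 18.2])
-0.0 blade 0 plate (np.int64(18), [11.4, 17.0, 18.4]) rail (np.int64(16), [10.0, 17.8, 18.7])
0.015 blade 0 plate (np.int64(20), [10.8, 16.9, 19.0]) rail (np.int64(12), [10.3, 17.0, 18.3])
0.03 blade 0 plate (np.int64(11), [4.8, 6.3, 7.1]) rail (np.int64(15), [9.8, 15.9, 18.0])
```

The depth profile shows the blade pitched tip-up by about 0.05 rad in the grip: the top runs from 14 mm at x=−120 to 18–19 mm at x=−30. I'll raise 3 mm, pitch the tip down 0.05 and re-read.

Emit:
carry_out(slide=[[0, 0, -0.003], [0, 0, 0], [0, 0, 0], [0, 0, 0]], rotation=[[0, 0, 0], [0.05, 0, 0], [0, 0, 0], [0, 0, 0]])

```text
time_s: 12.3
tcp_pos: [0.5277, 0.1293, 0.0457]
eef_rot: [0.999, -0.047, 0.001, -0.025]
contact_force: [0.4, -0.2, -1.4]
finger_gap: 0.161
```

```bash
cat >> h.py <<'E'
def prof():
    d=cam('scene'); q=cloud(d).reshape(-1,3); x=(q[:,:2]-TO)@TX; y=(q[:,:2]-TO)@TY
    for a in np.arange(-.135,.05,.0125):
        m=(abs(x-a)<.00625)&(y>.001)&(y<.014)&(q[:,2]<.03)&(q[:,2]>.007)
        if m.sum(): print(round(a,3),m.sum(),(np.percentile(q[m,2],[50,70,90])*1e3).round(1).tolist())
E
python3 -c "
from h import *
tr();togo(.527,.1286,.0445); prof()"
```

```text
tip -25.9 2.1 under z 6.2 Fx,Fy,Fz 0.2 0.4 -1.4 torque [-0.03 -0.1  -0.01] t 12.3
t 12.3 tcp [0.5277 0.1293 0.0457] yaw -5.4 tiltz [0.0037 0.0496] F [ 0.4 -0.2 -1.4] gap 0.161
go tool [-0.0007  0.0008  0.0011]
-0.135 29 [14.4, 17.1, 22.7]
-0.123 27 [14.8, 15.8, 16.3]
-0.11 26 [14.9, 15.8, 16.6]
-0.098 24 [15.1, 15.7, 16.4]
-0.085 30 [15.0, 16.1, 16.8]
-0.073 25 [14.7, 16.0, 17.0]
-0.06 23 [15.1, 15.5, 16.3]
-0.048 14 [15.7, 16.4, 17.2]
-0.035 9 [17.4, 17.5, 18.1]
-0.023 2 [15.8, 16.0, 16.2]
-0.01 1 [14.6, 14.6, 14.6]
0.002 7 [13.7, 15.3, 18.4]
```

It's now flat to about 0.01 rad and roughly 1.5 mm above the plate. Lowering.

Emit:
carry_out(slide=[[0, 0, 0.001], [0, 0, 0], [0, 0, 0]], rotation=[[0.004, 0, 0], [0, 0, 0], [0, 0, 0]])

```text
time_s: 12.65
tcp_pos: [0.5276, 0.1298, 0.0444]
eef_rot: [0.999, -0.047, 0.001, -0.027]
contact_force: [-0.5, -0.9, -1.4]
finger_gap: 0.161
```

```bash
python3 -c "
from h import *
tr()"
```

```text
tip -26.4 2.0 under z 4.9 Fx,Fy,Fz 1.0 -0.4 -1.4 torque [ 0.02 -0.07  0.04] t 12.65
```

Emit:
carry_out(slide=[[0, 0, 0.0006], [0, 0, 0], [0, 0, 0]], rotation=[[0, 0, 0], [0, 0, 0], [0, 0, 0]])

```text
time_s: 12.95
tcp_pos: [0.5277, 0.1298, 0.044]
eef_rot: [0.999, -0.047, 0.001, -0.027]
contact_force: [-0.4, 0.7, -0.1]
finger_gap: 0.156
```

```bash
python3 -c "
from h import *
tr()"
```

```text
tip -26.4 2.2 under z 4.5 Fx,Fy,Fz -0.7 -0.5 -0.1 torque [-0.03 -0.05 -0.01] t 12.95
```

Emit:
carry_out(slide=[[0, 0, 0.0005], [0, 0, 0], [0, 0, 0]], rotation=[[0, 0, 0], [0, 0, 0], [0, 0, 0]])

```text
time_s: 13.25
tcp_pos: [0.5279, 0.1299, 0.0437]
eef_rot: [0.999, -0.047, 0.001, -0.027]
contact_force: [-0.2, 1.4, 2.7]
finger_gap: 0.155
```

```bash
python3 -c "
from h import *
tr();prof()"
```

```text
tip -26.5 2.3 under z 4.2 Fx,Fy,Fz -1.3 -0.3 2.7 torque [-0.    0.09 -0.06] t 13.25
-0.135 29 [13.3, 14.7, 21.0]
-0.123 22 [12.5, 13.0, 13.6]
-0.11 24 [12.9, 13.6, 14.7]
-0.098 21 [12.9, 13.7, 14.0]
-0.085 24 [12.2, 13.6, 14.4]
-0.073 20 [12.9, 14.1, 15.1]
-0.06 23 [13.2, 13.7, 14.8]
-0.048 11 [13.2, 13.9, 15.0]
-0.035 5 [14.1, 14.8, 15.5]
-0.023 3 [13.0, 13.3, 13.7]
0.002 7 [13.4, 15.2, 16.9]
```

The blade has touched down flat on the plate: Fz jumped about 4 N and its top reads 13–14 mm along the whole length. I'll ease off slightly and move toward the rail until I feel it.

Emit:
carry_out(slide=[[-0.001, 0, -0.0002], [0, 0, 0], [0, 0, 0]], rotation=[[0, 0, 0], [0, 0, 0], [0, 0, 0]])

```text
time_s: 13.6
tcp_pos: [0.527, 0.1298, 0.0438]
eef_rot: [0.999, -0.047, 0.001, -0.027]
contact_force: [1.7, 0.0, 1.2]
finger_gap: 0.162
```

```bash
python3 -c "
from h import *
tr()"
```

```text
tip -26.3 1.4 under z 4.3 Fx,Fy,Fz -0.2 1.7 1.2 torque [-0.06 -0.27  0.07] t 13.6
```

Emit:
carry_out(slide=[[-0.0007, 0, 0], [0, 0, 0], [0, 0, 0]], rotation=[[0, 0, 0], [0, 0, 0], [0, 0, 0]])

```text
time_s: 13.9
tcp_pos: [0.5262, 0.1298, 0.0437]
eef_rot: [0.999, -0.047, 0.001, -0.027]
contact_force: [2.3, -0.2, 1.2]
finger_gap: 0.161
```

```bash
python3 -c "
from h import *
tr()"
```

```text
tip -26.3 0.7 under z 4.2 Fx,Fy,Fz -0.0 2.3 1.2 torque [-0.22 -0.32  0.07] t 13.9
```

Emit:
carry_out(slide=[[-0.0007, 0, 0], [0, 0, 0], [0, 0, 0]], rotation=[[0, 0, 0], [0, 0, 0], [0, 0, 0]])

```text
time_s: 14.2
tcp_pos: [0.5253, 0.1299, 0.0436]
eef_rot: [0.999, -0.047, 0.001, -0.027]
contact_force: [1.7, -0.7, 2.0]
finger_gap: 0.161
```

```bash
python3 -c "
from h import *
tr();togo(.527,.1286,.0445)"
```

```text
tip -26.3 -0.2 under z 4.1 Fx,Fy,Fz 0.5 1.7 2.0 torque [-0.31 -0.4   0.04] t 14.2
t 14.2 tcp [0.5253 0.1299 0.0436] yaw -5.34 tiltz [0.0042 0.0544] F [ 1.7 -0.7  2. ] gap 0.161
go tool [ 0.0018  0.0011 -0.0009]
```

Emit:
carry_out(slide=[[-0.0007, 0, 0], [0, 0, 0], [0, 0, 0]], rotation=[[0, 0, 0], [0, 0, 0], [0, 0, 0]])

```text
time_s: 14.5
tcp_pos: [0.5247, 0.13, 0.0437]
eef_rot: [0.999, -0.047, 0.001, -0.027]
contact_force: [1.7, -0.9, 1.5]
finger_gap: 0.158
```

```bash
python3 -c "
from h import *
tr()"
```

```text
tip -26.3 -0.9 under z 4.2 Fx,Fy,Fz 0.8 1.8 1.5 torque [-0.34 -0.49  0.14] t 14.5
```

Emit:
carry_out(slide=[[-0.0007, 0, 0], [0, 0, 0], [0, 0, 0]], rotation=[[0, 0, 0], [0, 0, 0], [0, 0, 0]])

```text
time_s: 14.8
tcp_pos: [0.5242, 0.1301, 0.0437]
eef_rot: [0.999, -0.047, 0.001, -0.027]
contact_force: [3.4, -0.5, 0.7]
finger_gap: 0.161
```

```bash
python3 -c "
from h import *
tr()
d=cam('scene'); q=cloud(d); x=(q[:,:,:2]-TO)@TX; y=(q[:,:,:2]-TO)@TY
"
```

```text
tip -26.3 -1.4 under z 4.2 Fx,Fy,Fz 0.2 3.5 0.7 torque [-0.37 -0.73  0.26] t 14.8
```

The rail is felt: Fy is 3.5 N and the moment rose with it, at −1.3 mm in my frame, so I'll offset by that. Backing off 0.3 mm and sliding along the rail.

Emit:
carry_out(slide=[[0.0003, 0.004, -0.0002], [0, 0.004, -0.0002], [0, 0.004, -0.0002], [0, 0.004, -0.0002], [0, 0, 0], [0, 0, 0]], rotation=[[0, 0, 0], [0, 0, 0], [0, 0, 0], [0, 0, 0], [0, 0, 0], [0, 0, 0]])

```text
time_s: 15.45
tcp_pos: [0.523, 0.1139, 0.0438]
eef_rot: [0.999, -0.047, 0.001, -0.027]
contact_force: [3.1, 1.2, 3.4]
finger_gap: 0.158
```

```bash
python3 -c "
from h import *
tr()"
```

```text
tip -10.1 -1.1 under z 4.3 Fx,Fy,Fz -1.5 3.0 3.4 torque [-0.04 -0.84  0.22] t 15.45
```

Emit:
carry_out(slide=[[0, 0.004, -0.0002], [0, 0.004, -0.0002], [0, 0.004, -0.0002], [0, 0.004, -0.0002], [0, 0, 0], [0, 0, 0]], rotation=[[0, 0, 0], [0, 0, 0], [0, 0, 0], [0, 0, 0], [0, 0, 0], [0, 0, 0]])

```text
time_s: 16.05
tcp_pos: [0.5218, 0.0983, 0.044]
eef_rot: [0.999, -0.047, 0.001, -0.028]
contact_force: [3.3, 3.2, 5.6]
finger_gap: 0.157
```

```bash
python3 -c "
from h import *
tr();prof();togo(.527,.1286,.0445)"
```

```text
tip 5.4 -0.9 under z 4.5 Fx,Fy,Fz -3.5 3.0 5.6 torque [ 0.32 -0.79  0.15] t 16.05
-0.135 48 [19.2, 23.5, 27.6]
-0.123 25 [18.8, 22.2, 25.0]
-0.11 19 [18.4, 20.6, 23.4]
-0.098 15 [13.5, 14.7, 15.1]
-0.085 19 [13.8, 14.1, 14.9]
-0.073 14 [13.9, 14.0, 14.8]
-0.06 18 [13.7, 14.3, 15.5]
-0.048 10 [13.7, 14.9, 15.0]
-0.035 8 [14.2, 14.5, 14.7]
-0.023 6 [14.4, 14.5, 15.6]
-0.01 6 [14.8, 15.1, 17.2]
0.002 5 [13.7, 15.0, 16.5]
t 16.1 tcp [0.5218 0.0984 0.044 ] yaw -5.35 tiltz [0.0052 0.0549] F [3.6 2.3 4.7] gap 0.156
go tool [ 0.0024 -0.0306  0.0012]
```

Vertical load has grown to about 6–7 N, so I'll ease it before going on.

Emit:
carry_out(slide=[[0.0002, 0, -0.0008], [0, 0, 0], [0, 0, 0]], rotation=[[0, 0, 0], [0, 0, 0], [0, 0, 0]])

```text
time_s: 16.4
tcp_pos: [0.5215, 0.0982, 0.0441]
eef_rot: [0.999, -0.047, 0.001, -0.027]
contact_force: [4.7, 2.7, 1.3]
finger_gap: 0.16
```

```bash
python3 -c "
from h import *
tr()"
```

```text
tip 5.6 -1.1 under z 4.6 Fx,Fy,Fz -3.1 4.5 1.3 torque [ 0.36 -1.01  0.3 ] t 16.4
```

Emit:
carry_out(slide=[[0, 0.003, -0.0002], [0, 0.003, -0.0002], [0, 0.003, -0.0002], [0, 0.003, -0.0002], [0, 0, 0], [0, 0, 0]], rotation=[[0, 0, 0], [0, 0, 0], [0, 0, 0], [0, 0, 0], [0, 0, 0], [0, 0, 0]])

```text
time_s: 17.0
tcp_pos: [0.5205, 0.086, 0.0442]
eef_rot: [0.999, -0.047, 0.001, -0.027]
contact_force: [5.6, 1.3, 0.9]
finger_gap: 0.159
```

```bash
python3 -c "
from h import *
tr()"
```

```text
tip 17.8 -1.0 under z 4.7 Fx,Fy,Fz -1.8 5.5 0.9 torque [ 0.24 -1.17  0.25] t 17.0
```

Emit:
carry_out(slide=[[0.0008, 0, 0], [0, 0.003, -0.0002], [0, 0.003, -0.0002], [0, 0.003, -0.0002], [0, 0, 0], [0, 0, 0]], rotation=[[0, 0, 0], [0, 0, 0], [0, 0, 0], [0, 0, 0], [0, 0, 0], [0, 0, 0]])

```text
time_s: 17.6
tcp_pos: [0.5199, 0.0765, 0.0442]
eef_rot: [0.999, -0.047, 0.0, -0.027]
contact_force: [3.9, -0.1, 1.0]
finger_gap: 0.158
```

```bash
python3 -c "
from h import *
tr()"
```

```text
tip 27.3 -0.7 under z 4.7 Fx,Fy,Fz -0.3 3.9 1.0 torque [ 0.03 -0.8   0.08] t 17.6
```

Emit:
carry_out(slide=[[0, 0.003, -0.0002], [0, 0.003, -0.0002], [0, 0.002, -0.0001], [0, 0, 0], [0, 0, 0]], rotation=[[0, 0, 0], [0, 0, 0], [0, 0, 0], [0, 0, 0], [0, 0, 0]])

```text
time_s: 18.1
tcp_pos: [0.5192, 0.0686, 0.0443]
eef_rot: [0.999, -0.047, 0.0, -0.027]
contact_force: [3.4, -0.7, -1.9]
finger_gap: 0.164
```

```bash
python3 -c "
from h import *
tr()"
```

```text
tip 35.3 -0.6 under z 4.8 Fx,Fy,Fz 0.4 3.4 -1.9 torque [-0.14 -0.77  0.11] t 18.1
```

Emit:
carry_out(slide=[[0, 0.002, 0.0001], [0, 0.002, 0], [0, 0, 0], [0, 0, 0]], rotation=[[0, 0, 0], [0, 0, 0], [0, 0, 0], [0, 0, 0]])

```text
time_s: 18.5
tcp_pos: [0.519, 0.065, 0.0443]
eef_rot: [0.999, -0.047, 0.001, -0.027]
contact_force: [2.3, 1.0, 1.0]
finger_gap: 0.16
```

```bash
python3 -c "
from h import *
tr()"
```

```text
tip 38.9 -0.5 under z 4.8 Fx,Fy,Fz -1.2 2.2 1.0 torque [ 0.2  -0.45  0.11] t 18.5
```

Emit:
carry_out(slide=[[0, 0.002, -0.0001], [0, 0.002, -0.0001], [0, 0, 0], [0, 0, 0]], rotation=[[0, 0, 0], [0, 0, 0], [0, 0, 0], [0, 0, 0]])

```text
time_s: 18.9
tcp_pos: [0.5186, 0.061, 0.0443]
eef_rot: [0.999, -0.047, 0.001, -0.027]
contact_force: [0.7, 1.6, 2.7]
finger_gap: 0.155
```

```bash
python3 -c "
from h import *
tr();prof()"
```

```text
tip 42.9 -0.5 under z 4.8 Fx,Fy,Fz -1.6 0.5 2.7 torque [ 0.18 -0.27  0.11] t 18.9
-0.11 8 [9.9, 12.1, 13.4]
-0.098 51 [18.2, 23.0, 27.7]
-0.085 25 [18.2, 22.0, 24.2]
-0.073 22 [15.9, 20.4, 24.0]
-0.06 19 [13.7, 14.3, 15.8]
-0.048 12 [13.4, 14.1, 14.5]
-0.035 10 [14.2, 14.6, 15.2]
-0.023 9 [14.2, 14.6, 15.2]
-0.01 11 [13.6, 14.2, 15.3]
0.002 10 [15.0, 16.0, 17.5]
0.015 6 [14.2, 14.9, 15.7]
0.027 5 [14.1, 14.1, 14.3]
0.04 2 [14.1, 14.2, 14.3]
```

```bash
cat >> h.py <<'E'
def av(n=4):
    F=[]
    for i in range(n): eyes.read_camera('top'); F.append(observe()['contact_force'])
    F=np.mean(F,0); print('avg Fx,Fy,Fz',(F[:2]@TX).round(2),(F[:2]@TY).round(2),F[2].round(2)); tr()
E
python3 -c "
from h import *
av()"
```

```text
avg Fx,Fy,Fz -1.24 0.31 3.6
tip 42.9 -0.5 under z 4.8 Fx,Fy,Fz -0.9 0.1 3.6 torque [ 0.16 -0.16  0.18] t 19.15
```

Emit:
carry_out(slide=[[0, 0.002, -0.0002], [0, 0.002, -0.0002], [0, 0, 0]], rotation=[[0, 0, 0], [0, 0, 0], [0, 0, 0]])

```text
time_s: 19.45
tcp_pos: [0.5183, 0.0571, 0.0443]
eef_rot: [0.999, -0.047, 0.001, -0.027]
contact_force: [0.7, 1.6, 2.4]
finger_gap: 0.159
```

```bash
python3 -c "
from h import *
av()"
```

```text
avg Fx,Fy,Fz -2.35 0.64 2.87
tip 46.8 -0.5 under z 4.8 Fx,Fy,Fz -2.1 0.4 3.1 torque [ 0.52 -0.25  0.13] t 19.65
```

Emit:
carry_out(slide=[[0, 0.002, -0.0001], [0, 0.001, -0.0001], [0, 0, 0]], rotation=[[0, 0, 0], [0, 0, 0], [0, 0, 0]])

```text
time_s: 19.95
tcp_pos: [0.518, 0.0544, 0.0443]
eef_rot: [0.999, -0.047, 0.001, -0.028]
contact_force: [1.9, 4.8, 0.9]
finger_gap: 0.159
```

```bash
python3 -c "
from h import *
av()"
```

```text
avg Fx,Fy,Fz -5.05 1.0 1.75
tip 49.5 -0.5 under z 4.8 Fx,Fy,Fz -5.3 0.2 1.9 torque [ 0.99 -0.39  0.06] t 20.15
```

The pin is met: drag is climbing by about 1 N per mm. Continuing in small steps to about 10 N.

Emit:
carry_out(slide=[[0, 0.001, -0.0001], [0, 0.001, -0.0001], [0, 0, 0]], rotation=[[0, 0, 0], [0, 0, 0], [0, 0, 0]])

```text
time_s: 20.45
tcp_pos: [0.5178, 0.0526, 0.0444]
eef_rot: [0.999, -0.047, 0.001, -0.028]
contact_force: [2.0, 5.5, 0.8]
finger_gap: 0.158
```

```bash
python3 -c "
from h import *
av()"
```

```text
avg Fx,Fy,Fz -6.03 1.62 1.17
tip 51.3 -0.5 under z 4.8 Fx,Fy,Fz -6.1 1.8 1.3 torque [ 1.09 -0.46  0.12] t 20.65
```

Emit:
carry_out(slide=[[0, 0.001, -0.0001], [0, 0, 0], [0, 0, 0]], rotation=[[0, 0, 0], [0, 0, 0], [0, 0, 0]])

```text
time_s: 20.95
tcp_pos: [0.5178, 0.0518, 0.0444]
eef_rot: [0.999, -0.047, 0.001, -0.028]
contact_force: [3.1, 6.3, 0.2]
finger_gap: 0.159
```

```bash
python3 -c "
from h import *
av();prof()"
```

```text
avg Fx,Fy,Fz -6.8 1.93 0.3
tip 52.2 -0.5 under z 4.9 Fx,Fy,Fz -6.7 2.2 0.8 torque [ 1.22 -0.6   0.14] t 21.15
-0.098 23 [13.1, 21.4, 25.5]
-0.085 36 [18.2, 24.3, 26.6]
-0.073 26 [17.9, 19.7, 24.9]
-0.06 18 [17.7, 20.3, 22.9]
-0.048 10 [14.2, 14.8, 15.1]
-0.035 8 [14.0, 14.8, 15.2]
-0.023 10 [14.2, 14.7, 15.1]
-0.01 11 [14.0, 14.2, 15.2]
0.002 10 [14.7, 14.9, 16.4]
0.015 6 [14.0, 14.7, 14.8]
0.027 4 [14.0, 14.5, 14.8]
0.04 4 [14.1, 14.5, 14.8]
```

Emit:
carry_out(slide=[[0, 0.001, -0.0001], [0, 0.001, -0.0001], [0, 0, 0]], rotation=[[0, 0, 0], [0, 0, 0], [0, 0, 0]])

```text
time_s: 21.5
tcp_pos: [0.5176, 0.0501, 0.0445]
eef_rot: [0.999, -0.047, 0.001, -0.028]
contact_force: [2.9, 8.5, 0.1]
finger_gap: 0.156
```

```bash
python3 -c "
from h import *
av()"
```

```text
avg Fx,Fy,Fz -7.91 1.87 0.26
tip 53.8 -0.5 under z 5.0 Fx,Fy,Fz -8.3 1.6 -0.2 torque [ 1.46 -0.54  0.12] t 21.7
```

Emit:
carry_out(slide=[[0, 0.001, 0], [0, 0, 0], [0, 0, 0]], rotation=[[0, 0, 0], [0, 0, 0], [0, 0, 0]])

```text
time_s: 22.0
tcp_pos: [0.5175, 0.0493, 0.0445]
eef_rot: [0.999, -0.047, 0.001, -0.028]
contact_force: [2.5, 7.9, 0.6]
finger_gap: 0.161
```

```bash
python3 -c "
from h import *
av()"
```

```text
avg Fx,Fy,Fz -9.27 1.15 0.95
tip 54.6 -0.5 under z 5.0 Fx,Fy,Fz -9.0 1.2 1.2 torque [ 1.58 -0.59  0.1 ] t 22.2
```

Emit:
carry_out(slide=[[0, 0.0008, 0], [0, 0, 0], [0, 0, 0]], rotation=[[0, 0, 0], [0, 0, 0], [0, 0, 0]])

```text
time_s: 22.5
tcp_pos: [0.5175, 0.0487, 0.0445]
eef_rot: [0.998, -0.047, 0.001, -0.029]
contact_force: [3.2, 9.6, 1.3]
finger_gap: 0.158
```

```bash
python3 -c "
from h import *
av()"
```

```text
avg Fx,Fy,Fz -9.46 1.46 0.69
tip 55.2 -0.5 under z 5.0 Fx,Fy,Fz -9.2 2.2 -0.1 torque [ 1.77 -0.57  0.16] t 22.7
```

The push is steady at about 9.5 N. Releasing.

Emit:
carry_out(slide=[[0, 0, 0], [0, 0, 0], [0, 0, 0], [0, 0, 0], [0, 0, 0], [0, 0, 0]], rotation=[[0, 0, 0], [0, 0, 0], [0, 0, 0], [0, 0, 0], [0, 0, 0], [0, 0, 0]], fingers=0.4)

```text
time_s: 23.3
tcp_pos: [0.5174, 0.0472, 0.0445]
eef_rot: [0.999, -0.047, 0.001, -0.027]
contact_force: [-0.3, 0.8, -1.1]
finger_gap: 0.568
```

```bash
python3 -c "
from h import *
av();togo(.5175,.0487,.12)"
```

```text
avg Fx,Fy,Fz -0.39 0.37 0.18
tip 56.6 -0.4 under z 5.1 Fx,Fy,Fz -0.9 0.4 -0.7 torque [-0.   -0.11 -0.02] t 23.5
t 23.5 tcp [0.5174 0.0473 0.0446] yaw -5.34 tiltz [0.004  0.0545] F [ 0.5  0.8 -0.7] gap 0.599
go tool [-0.0001 -0.0055 -0.0752]
```

Free of contact. Now I'll lift straight up, back away and look.

Emit:
carry_out(slide=[[0, -0.001, -0.02], [0, -0.002, -0.03], [0, -0.002, -0.04], [0, 0, -0.04], [0, 0, -0.04], [0, 0, 0], [0, 0, 0]], rotation=[[0, 0, 0], [0, 0, 0], [0, 0, 0], [0, 0, 0], [0, 0, 0], [0, 0, 0], [0, 0, 0]])

```text
time_s: 24.2
tcp_pos: [0.518, 0.043, 0.2159]
eef_rot: [0.999, -0.047, 0.002, -0.027]
contact_force: [-0.4, 0.0, -0.2]
finger_gap: 0.598
```

Emit:
carry_out(slide=[[0, 0.04, 0], [0, 0.04, 0], [0, 0.04, 0], [0, 0, 0], [0, 0, 0]], rotation=[[0, 0, 0], [0, 0, 0], [0, 0, 0], [0, 0, 0], [0, 0, 0]])

```text
time_s: 24.7
tcp_pos: [0.505, -0.0764, 0.2061]
eef_rot: [0.998, -0.048, -0.001, -0.028]
contact_force: [-0.6, 0.4, -0.1]
finger_gap: 0.601
```

```bash
python3 -c "
from h import *
tr();prof()
s=dict(np.load('pics/scene.npz'));d=cam('wrist')
a=cv2.resize(s['img'][195:265,210:310],(500,350),interpolation=cv2.INTER_CUBIC); b=cv2.resize(d['img'][0:210,200:350],(250,350),interpolation=cv2.INTER_CUBIC)
cv2.imwrite('pics/f.png',np.hstack([a,b]))
g=d['img'].astype(int).mean(2); P=cloud(d); x=(P[:,:,:2]-TO)@TX; y=(P[:,:,:2]-TO)@TY
m=(P[:,:,2]>.057)&(P[:,:,2]<.07)&(abs(x+.07)<.04)&(abs(y-.01)<.03)
if m.sum(): print('handle top',m.sum(),x[m].mean(),y[m].mean(),P[m].mean(0).round(4),P[m][:,2].min(),cv2.minAreaRect((P[m][:,:2]*1000).astype(np.float32)))"
```

```text
tip 181.0 -1.6 under z 166.6 Fx,Fy,Fz -0.4 -0.6 -0.1 torque [-0.07 -0.1  -0.03] t 24.7
-0.098 13 [10.9, 12.3, 13.7]
-0.085 49 [19.9, 24.3, 26.6]
-0.073 31 [22.2, 24.6, 28.1]
-0.06 32 [17.5, 23.9, 27.3]
-0.048 10 [13.9, 14.4, 15.5]
-0.035 8 [14.1, 14.7, 15.3]
-0.023 12 [14.1, 14.7, 15.5]
-0.01 9 [14.0, 15.0, 16.0]
0.002 10 [14.5, 15.6, 17.9]
0.015 8 [13.5, 14.3, 14.8]
0.027 4 [14.5, 15.3, 15.8]
0.04 5 [13.7, 13.7, 13.7]
handle top 721 -0.07058073081686911 0.009464980086670708 [0.5178 0.047  0.0627] 0.05855502674095181 ((518.0831909179688, 47.16252136230469), (35.60105895996094, 13.386588096618652), 84.1314926147461)
```

View pics/f.png

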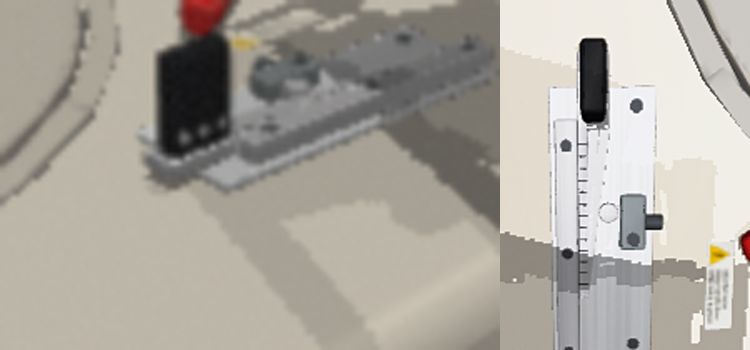

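The picture shows the feeler flat along the rail, blade touching the pin at (607,212), its thin end at about (583,290). The handle's centre measures x=−70.6, y=9.5 mm, which puts the tip at +55 mm with the straight edge on the rail and yaw within about 0.01 rad. That is where it was when I let go.

```bash
python3 -c "
from h import *
ticket.close_job()"
```

```text
the job is handed in; nothing more can be done
```

The feeler is nipped in the gap between pin and rail, released, and the job is handed in; no verdict came back. I gripped it by the handle, laid it flat on the base plate about 26 mm short of the pin and felt for the rail. I then slid it in until the drag read about 9.5 N along the track, and let go after about 23 s.

**Last checks:**
- **Position:** the thin end is about 55 mm past the pin. The straight edge is on the rail, within about 0.01 rad of it.
- **Flatness:** the blade's top is level along its visible length, so it lies flat on the plate.
- **Holding:** it stayed where I left it when the fingers opened, and the arm is well clear.
- **Gap:** the first rise in drag came with the tip about 47 mm past the pin, which suggests a gap near 12 mm. The camera gave 12.3 mm.

**What disagreed:**
- The feeler sat about 0.05 rad tip-up in the grip. I found this from the depth map and corrected it before touchdown.
- I felt the rail about 1.2 mm from where the camera put it, within the calibration error and the feeler's uncertain position in the grip.
- I could not measure the holding force after release; it is inferred from the final push.
- I did not measure the screwdriver and cuvette strip again at the end. The arm only passed over or near them at height, and no unexpected force showed.

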